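# Lock the bench pin with its T-head key

### The arm

A 7-joint arm with a two-finger parallel gripper is mounted at the origin on the work surface. World frame = base frame: x ahead of the robot, y to its left, z up, the work surface at z = 0. Lengths are in mm, angles in rad, forces in N, time in s.
With the tool pointing down it reaches from about 400 to 875 mm from the base axis. Payload 4.4 kg.
Tool frame: the origin (TCP) lies at the very end of the fingers, on their centre line; the grasp point (between the pads) lies 19 mm behind it; z points along the fingers, y is the direction in which the jaws open and shut (so a half turn about z gives the same grasp; the last joint's range is limited). The gripper opens to 85 mm and grips with 20 to 120 N. Pads are 22 mm wide; open, the fingers measure 114 mm over their backs; the gripper's body (76 mm by 85 mm) begins 54 mm behind the grasp point. The pads swing forward as they close: fully open they stand 13 mm farther back than shut.
Start: joints at [1.058, 0.628, 0.038, 1.517, -0.027, 0.996, -0.02], TCP at [280.881, -586.194, 231.313] pointing down, gripper open.
Joint ranges: [-3.06, 3.06], [-0.37, 2.12], [-1.25, 1.32], [0.18, 2.47], [-1.1, 4.24], [0.23, 1.98], [-2.94, 2.94]. Speed limits (rad/s): [2.57, 2.57, 3.14, 3.14, 3.14, 3.14, 3.14].

### API

Orientations are given as [roll, pitch, yaw] about the fixed x, y, z axes, in that order (R = Rz(yaw) Ry(pitch) Rx(roll)).
In Python, from cell import ctrl, eyes gives the robot as it stands.
- The arm moves only by the tool move_arm, never from a script. Its argument "increments" is a list of rows, each a list of 6 numbers: the shift along the tool's x, y, z in cm, then the turn, a rotation vector about the tool's x, y, z in degrees. In form: [[x, y, z, wx, wy, wz], ...]. A call has 1 to 20 rows; each row is the pose to reach, as a shift and turn from the pose commanded when the call began, along the tool's axes at that moment; what a row does not reach only later rows make up. A row lasts 1/10 s, in which the tool goes at most 50 mm and 8.59 degrees, less where a joint would pass 70% of its speed; a pose out of reach is approached as far as the arm can. A call with a gripper value outside its range is refused whole. "grip" is the opening, from -1 (shut) to 1 (fully open), set as the call begins (left out, the last holds). The fingers move at their own pace and stop on an object; the grip force is fixed at half the most. Time passes only in rows, so rows that repeat a pose let the fingers close. It gives the time, the measured TCP pose, the force and the opening at its end, in the units of the state.
- ctrl.read_state(): the state, without advancing time (a new reading comes with each control period).
- eyes.get_image(name): name is "scene" or "side" or "wrist"; returns the picture (420x560x3 uint8, red, green, blue); there is no depth.
- eyes.calibration(name): a dict with "fx", "fy", "cx", "cy" (pixels), "pose" (4x4, takes a point from camera to world coordinates); the wrist camera has in their place "tool_from_camera" (4x4, takes a point from camera to tool coordinates, whose origin is the TCP and whose axes are the flange's). Camera axes: x right, y up, looking along -z (the intrinsics and any distortion apply to the point x, -y, -z); pixel columns grow to the right and rows downward; lengths in mm; the calibration is good to about 2 mm. A picture is of the moment at which its call begins: read the wrist's pose just before it. calibration takes no time and is no camera call.
- ctrl.finish_job(): hands the job in, once; it reports no verdict.
The state is a dict: "clock": time; "qpos": joint angles; "qd": joint speeds; "tau": joint torques, N m; "eef_pos": TCP position; "tool_rot": TCP orientation; "force": force on the tool from outside, world axes, zero at the start; "torque": the same for the moment, N m; "width": finger opening in mm.
Only numpy, scipy, OpenCV 4.12 (cv2) and the standard library are available. Lean on these libraries where they do the work, as an engineer would, in place of code of your own. Each camera call takes 0.05 s, during which the arm holds its last target. There are 200 camera calls.

### The job

Take the red-handled T-head key out of its wooden stand and lock the sliding bench pin with it: put the T-head lengthwise down through the slot in the metal cover of the pin's mount, push it down against the spring, give it a quarter turn, then let it spring up so that its head sits home in the cross groove and the handle stands square across the slot. The exact place of the slot along the mount is not known beforehand; leave the other things on the bench where they are.

Things in the scene. Friction and masses are not known exactly. Their poses are not given: they have to be found in the camera images.
- key: T-head locking key, 92 mm tall, 0.2 kg, upright in a wooden stand. Origin: centre of the T-head's underside; z is its long axis (up), y runs along the T-head and the handle alike. From the origin up: steel T-head 12 (x) x 44 (y) mm, z 0 to 10; stem 11 mm thick to z 26; brass collar 34 mm across, z 26 to 32; neck 14 mm thick to z 70; red handle, z 70 to 92.
- key_handle (a point): centre of the key's red handle bar, 18 (x) x 76 (y) x 22 (z) mm, 81 mm above the key's origin; grip it across its 18 mm. Axes as the key's.
- key_stand: dark wooden block 80 x 90 x 32 mm, fixed, in whose slot the key's head hangs; the key's collar rests on the block's top, so the key must rise 30 mm to leave it. Origin: centre of the underside; y along the slot.
- mount: fixed steel bench-pin mount: base 160 (x) x 124 (y) x 8 mm, two rails 38 mm high. Origin: centre of the underside. Between the rails is the carriage: a grey box 92 (x) x 84 (y) mm with a bright cover and a pale wooden pin on its -x side. It was set up to 18 mm to either side of the mount's middle, along the mount's x, and stays there; how far is not told: look or feel for it.
- mount_top (a point): point over the mount's middle level with the cover's top, 58 mm above the mount's origin; axes as the mount's. The slot is in the carriage's middle: 18 mm wide (x), 52 mm long (y), through the 14 mm thick cover. It is at this point's y, and up to 18 mm off it along x.
- mount_plunger (a point): height of the sprung plunger's top at rest, 15 mm below the cover's top, straight under the slot (x shifts with the carriage). The head's underside meets it here with about 7 N; it yields 1 mm per 0.6 N, 14 N at 11 mm.
- mount_pressed (a point): height of the T-head's underside when the key is pushed fully down, 26 mm below the cover's top: the collar then lands on the cover. From 24 mm down the head is under the cover and free to turn, either way.
- mount_locked (a point): height of the T-head's underside when locked, 18 mm below the cover's top (collar 8 mm above the cover). Under the cover a cross groove 18 mm wide, 6 mm deep runs along the mount's x; turned a quarter turn (to within 6 degrees) and let go, the head is lifted into it by the plunger.
- punch: bystander: steel punch 118 mm tall, 32 mm across its head, upright in its own stand (the same wooden block as the key's, with a square hole). Origin: centre of its underside.
- dish: bystander: white ceramic dish, 110 mm across, 35 mm high. Origin: centre of its underside.
- jar: bystander: glass jar with steel lid, 64 mm across, 90 mm high. Origin: centre of its underside.
- file: bystander: flat steel file lying on the bench, 200 x 16 x 6 mm. Origin: centre of its underside.
- hammer: bystander: hammer lying on the bench, 220 mm long. Its origin lies under the handle.
- brick: bystander: loose white soldering brick 110 x 80 x 28 mm on a grey board. Origin: centre of its underside.
- block: bystander: dark steel bench block, a 45 mm cube. Origin: centre of its underside.
There are look-alikes about, which are no part of the job. Of the things like the key, leave any that is blue or purple; of the rest the larger one is meant.

How it is judged (in metres and radians):
On the way:
1. the T-head is in the slot, lengthwise (x of key in the frame of mount between -0.026 and 0.026 m and y of key in the frame of mount between -0.008 and 0.008 m and z of key in the frame of mount below 0.048 m and angle between the y axis of key and the y axis of mount, either way round below 0.25 rad and angle between key's own z axis and vertical below 0.15 rad), for 0.05 s.
At the end, for the whole second after the job is handed in: the key stands in the slot, upright within 7 degrees, its head turned a quarter turn (within 11 degrees) and lifted into the cross groove, its underside 18 mm (15.5 to 20.5) below the cover's top; it is let go and at rest (x of key in the frame of mount between -0.026 and 0.026 m and y of key in the frame of mount between -0.008 and 0.008 m and z of key in the frame of mount between 0.0375 and 0.0425 m and angle between the y axis of key and the x axis of mount, either way round below 0.2 rad and angle between key's own z axis and vertical below 0.12 rad and linear speed of key below 0.02 m/s and angular speed of key below 0.2 rad/s); the robot touches nothing.
It fails at once if a bystander is moved by more than 30 mm (distance of any of punch, dish, jar, file, hammer, brick, block from where it was at the start of the episode above 0.03 m).
It also fails if it takes over 54 s, if anything falls off the work surface, if the arm or the gripper's body presses on something with over 40 N, if the wrist force passes 120 N, or if a joint passes its speed limit or range.

## Working session

There is one attempt and no reset: what is moved stays moved. The work goes in short steps, Python scripts to look and compute and a tool call to move; the robot and the scene stay as the last step left them, time stands still between calls to the robot, and variables do not carry over. Pictures are saved under pics/ and viewed, about 8 in all and at most 12, crops included, and the job is handed in when it is done.

Besides the shell and the picture viewer there is one more tool, called after "Request:" by a JSON object that holds its "api" and its "payload", one argument or row to a line. move_arm: Moves the arm, as the interface text tells. Its arguments: {"type":"object","properties":{"increments":{"type":"array","items":{"type":"array","items":{"type":"number"}}},"grip":{"type":"number"}},"required":["increments"]}

```bash
ls; mkdir -p pics; cat > h.py <<'E'
import numpy as np, cv2
from scipy.spatial.transform import Rotation as R
from cell import ctrl, eyes
def T_tool(s):
    T=np.eye(4); T[:3,:3]=R.from_euler('xyz',s['tool_rot']).as_matrix(); T[:3,3]=s['eef_pos']; return T
def cam(name,s=None):
    c=eyes.calibration(name)
    P=np.array(c['pose']) if 'pose' in c else T_tool(s)@np.array(c['tool_from_camera'])
    return c,P
def ray(c,P,u,v,z):
    K=np.array([[c['fx'],0,c['cx']],[0,c['fy'],c['cy']],[0,0,1.]])
    d=np.array(c.get('distortion',c.get('dist',np.zeros(5))),float)
    x,y=cv2.undistortPoints(np.array([[[u,v]]],float),K,d)[0,0]
    w=P[:3,:3]@np.array([x,-y,-1]); o=P[:3,3]; return o+w*(z-o[2])/w[2]
def proj(c,P,X):
    K=np.array([[c['fx'],0,c['cx']],[0,c['fy'],c['cy']],[0,0,1.]])
    d=np.array(c.get('distortion',c.get('dist',np.zeros(5))),float)
    p=(np.c_[np.atleast_2d(X),np.ones(len(np.atleast_2d(X)))]@np.linalg.inv(P).T)[:,:3]*[1,-1,-1]
    return cv2.projectPoints(p,np.zeros(3),np.zeros(3),K,d)[0][:,0]
def save(name,fn):
    im=eyes.get_image(name); cv2.imwrite(fn,im[:,:,::-1]); return im
E
python3 - <<'E'
from h import *
print(ctrl.read_state())
a=save('scene','pics/scene.png');b=save('side','pics/side.png')
for n in('scene','side','wrist'): print(n,eyes.calibration(n))
E
```

```text
pics
{'clock': 0.0, 'qpos': array([ 1.05823515,  0.62939126,  0.03843789,  1.51836748, -0.02700549,
        0.99630638, -0.0200043 ]), 'qd': array([ 0.00248941, -0.00038501,  0.00046006,  0.00249389,  0.00079887,
        0.00059942, -0.00132009]), 'tau': array([ 2.71093122e-04, -5.63396144e+01,  1.22591950e+00, -1.93445510e+01,
        1.07978008e-02,  1.05816830e-02, -1.84247148e-05]), 'eef_pos': array([ 280.58644453, -585.61853177,  230.35994408]), 'tool_rot': array([-3.13963821e+00,  2.12803620e-05,  4.46757211e-01]), 'force': array([0.33093595, 0.14523758, 0.02498558]), 'torque': array([-0.01430232,  0.01515669, -0.00030165]), 'width': 85.45369077709037}
scene {'fx': 407.6725996895094, 'fy': 407.6725996895094, 'cx': 276.96728347437255, 'cy': 208.49753109112612, 'pose': array([[-3.89935716e-01, -6.62575340e-01,  6.39487339e-01,
         1.26262698e+03],
       [ 9.20784884e-01, -2.88293917e-01,  2.62758092e-01,
         3.73916313e+02],
       [ 1.02632783e-02,  6.91289040e-01,  7.22505452e-01,
         9.17719207e+02],
       [ 0.00000000e+00,  0.00000000e+00,  0.00000000e+00,
  
[... 253 characters left out ...]
-5.64617890e-01,  8.23641527e-01,
         1.25562561e+03],
       [ 2.23699934e-02,  8.23926092e-01,  5.66255577e-01,
         8.87653777e+02],
       [ 0.00000000e+00,  0.00000000e+00,  0.00000000e+00,
         1.00000000e+00]])}
wrist {'fx': 307.8884577429323, 'fy': 307.8884577429323, 'cx': 279.7302178755987, 'cy': 210.7186545359558, 'tool_from_camera': array([[ 3.94373026e-04,  9.62682775e-01,  2.70632072e-01,
         6.78987431e+01],
       [ 9.99999874e-01, -4.63667770e-04,  1.92113223e-04,
         1.28089701e+00],
       [ 3.10427460e-04,  2.70631962e-01, -9.62682837e-01,
        -1.43451955e+02],
       [ 0.00000000e+00,  0.00000000e+00,  0.00000000e+00,
         1.00000000e+00]])}
```

View pics/scene.png

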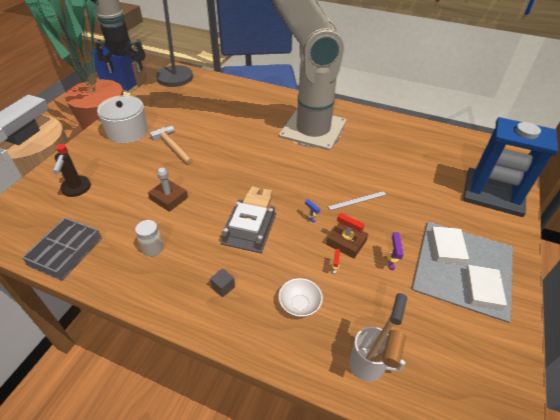

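View pics/side.png

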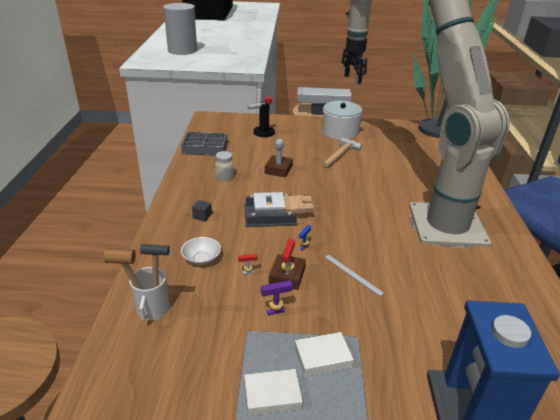

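Scene: the candidates for the key are red in the wooden stand (350,222), small red on the bench (336,258), blue (313,208) and purple (396,245). The larger red one, in the dark stand, fits. The mount is at (250,222). I'll confirm with enlarged crops of both views.

```bash
python3 - <<'E'
from h import *
a=cv2.imread('pics/scene.png');b=cv2.imread('pics/side.png')
f=lambda i,x,y,w,h:cv2.resize(i[y:y+h,x:x+w],(400,300),interpolation=cv2.INTER_CUBIC)
m=np.vstack([np.hstack([f(a,310,200,80,60),f(a,210,180,80,60)]),np.hstack([f(b,250,232,80,60),f(b,240,180,80,60)])])
cv2.imwrite('pics/crop.png',m)
E
```

```text
(no output)
```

View pics/crop.png

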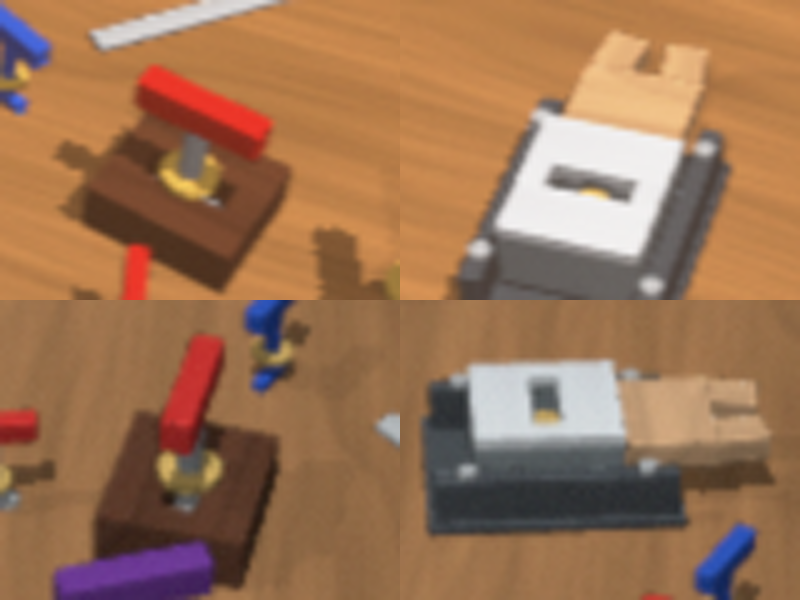

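The crops confirm it: the larger red key is in the stand, and the slot is visible in the bright cover (scene ≈ (248,217), side ≈ (269,200)).

```bash
python3 - <<'E'
from h import *
box={'scene':(330,205,40,30),'side':(275,232,25,35)}
S={'scene':[(553,165),(637,180),(630,203),(545,187)],'side':[(528,378),(558,378),(562,425),(532,425)]}
C={'scene':[(540,113),(683,143),(640,262),(497,235)],'side':[(470,367),(612,362),(622,438),(478,442)]}
off={'scene':(400,0,210,180),'side':(400,300,240,180)}
rays=[]
for n in box:
    c,P=cam(n); im=cv2.imread(f'pics/{n}.png').astype(int); x,y,w,h=box[n]
    s=im[y:y+h,x:x+w]; m=(s[...,2]>130)&(s[...,1]<75)&(s[...,0]<75)
    k,l,st,ce=cv2.connectedComponentsWithStats(m.astype(np.uint8)); i=1+st[1:,4].argmax()
    v,u=np.nonzero(l==i); pts=np.c_[u+x,v+y].astype(float); 
    r=cv2.minAreaRect(pts.astype(np.float32)); q=cv2.boxPoints(r)
    e=[(q[0]+q[1])/2,(q[2]+q[3])/2] if np.linalg.norm(q[0]-q[1])<np.linalg.norm(q[1]-q[2]) else [(q[1]+q[2])/2,(q[3]+q[0])/2]
    A,B=[ray(c,P,*p,87) for p in e]; M=ray(c,P,*pts.mean(0),87)
    print(n,len(pts),'key',M.round(1),'dir',np.degrees(np.arctan2(*(B-A)[1::-1])),np.linalg.norm(A-B))
    f=lambda p:(off[n][2]+(p[0]-off[n][0])/5,off[n][3]+(p[1]-off[n][1])/5)
    for nm,D in(('slot',S),('cover',C)):
        W=np.array([ray(c,P,*f(p),58) for p in D[n]]); print(nm,W[:,:2].round(0).tolist(),W.mean(0).round(1))
        print([np.degrees(np.arctan2(*(W[(j+1)%4]-W[j])[1::-1])).round(1) for j in range(4)])
E
```

```text
scene 183 key [491.2 275.9  87. ] dir 79.96478331292597 78.4583414904396
slot [[560.0, -28.0], [551.0, 21.0], [569.0, 25.0], [577.0, -24.0]] [564.5  -1.4  58. ]
[np.float64(99.9), np.float64(12.2), np.float64(-80.7), np.float64(-168.5)]
cover [[525.0, -54.0], [514.0, 34.0], [607.0, 49.0], [621.0, -33.0]] [566.7  -1.   58. ]
[np.float64(97.4), np.float64(9.3), np.float64(-80.4), np.float64(-167.5)]
side 140 key [493.9 269.6  87. ] dir 78.69966273756276 93.69669867940793
slot [[572.0, -26.0], [553.0, -28.0], [547.0, 25.0], [566.0, 26.0]] [559.4  -0.9  58. ]
[np.float64(-175.0), np.float64(96.1), np.float64(4.9), np.float64(-83.3)]
cover [[609.0, -36.0], [520.0, -50.0], [510.0, 35.0], [597.0, 47.0]] [559.   -0.7  58. ]
[np.float64(-171.2), np.float64(96.4), np.float64(7.7), np.float64(-81.6)]
```

```bash
cat >> h.py <<'E'
def go(x,y,z,yaw,s=None):
    "increment row (cm, deg) from present pose to target with tool straight down"
    s=s or ctrl.read_state(); T=T_tool(s); G=np.eye(4)
    G[:3,:3]=R.from_euler('xyz',[np.pi,0,np.radians(yaw)]).as_matrix(); G[:3,3]=[x,y,z]
    D=np.linalg.inv(T)@G
    return np.r_[D[:3,3]/10,np.degrees(R.from_matrix(D[:3,:3]).as_rotvec())].round(2).tolist()
E
python3 -c "
from h import *
print(go(560,-200,300,60),go(562,0,300,98))"
```

```text
[41.86, -22.72, -6.91, -0.09, -0.03, -34.4] [50.68, -40.67, -6.88, -0.08, -0.06, -72.4]
```

Request:
{"api": "move_arm", "payload": {
  "increments": [
    [42,-22.7,-6.9,0,0,-34],
    [42,-22.7,-6.9,0,0,-34],
    [42,-22.7,-6.9,0,0,-34],
    [42,-22.7,-6.9,0,0,-34],
    [42,-22.7,-6.9,0,0,-34],
    [42,-22.7,-6.9,0,0,-34],
    [42,-22.7,-6.9,0,0,-34],
    [42,-22.7,-6.9,0,0,-34],
    [42,-22.7,-6.9,0,0,-34],
    [42,-22.7,-6.9,0,0,-34],
    [50.7,-40.7,-6.9,0,0,-72.4],
    [50.7,-40.7,-6.9,0,0,-72.4],
    [50.7,-40.7,-6.9,0,0,-72.4],
    [50.7,-40.7,-6.9,0,0,-72.4],
    [50.7,-40.7,-6.9,0,0,-72.4],
    [50.7,-40.7,-6.9,0,0,-72.4],
    [50.7,-40.7,-6.9,0,0,-72.4]
  ]
}}

```text
clock: 1.8
eef_pos: [562.1, -1.6, 299.9]
tool_rot: [-3.141, 0.001, 1.707]
force: [-0.2, -0.6, -0.7]
width: 84.8
```

```bash
python3 - <<'E'
from h import *
s=ctrl.read_state(); np.save('s1.npy',s,allow_pickle=True); save('wrist','pics/w1.png')
print(s['clock'],s['eef_pos'],np.degrees(s['tool_rot']),go(492,273,300,79,s))
E
```

```text
1.8 [562.08455723  -1.57175776 299.91575049] [-1.79943847e+02  5.64301070e-02  9.77942795e+01] [28.15, -3.22, -0.03, -0.05, 0.07, 18.79]
```

View pics/w1.png

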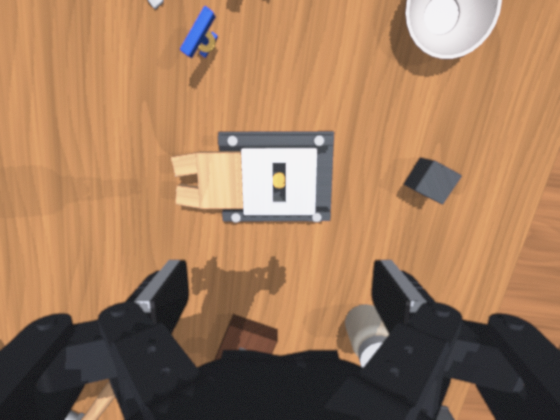

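Wrist view: the mount is nearly aligned with the tool. The cover spans (242–317, 149–216) and the slot is at about (279,183). I'll measure it by threshold and go to the key.

```bash
python3 - <<'E'
from h import *
s=np.load('s1.npy',allow_pickle=True).item(); c,P=cam('wrist',s)
im=cv2.imread('pics/w1.png').astype(int)[135:230,215:345]
hsv=cv2.cvtColor(im.astype(np.uint8),cv2.COLOR_BGR2HSV)
def rect(m,o=(215,135)):
    k,l,st,ce=cv2.connectedComponentsWithStats(m.astype(np.uint8)); i=1+st[1:,4].argmax()
    cn=cv2.findContours((l==i).astype(np.uint8),cv2.RETR_EXTERNAL,cv2.CHAIN_APPROX_NONE)[0][0]
    r=cv2.minAreaRect(cn.astype(np.float32)); return cv2.boxPoints(r)+o
def rep(n,q,z):
    W=np.array([ray(c,P,*p,z) for p in q]); e=W[1]-W[0],W[2]-W[1]
    print(n,q.mean(0),W.mean(0).round(1),[(round(float(np.linalg.norm(v)),1),round(float(np.degrees(np.arctan2(v[1],v[0]))),1)) for v in e])
cov=im.min(2)>150
rep('cover',rect(cov),58)
sl=np.zeros_like(cov); sl[20:75,45:85]=(im[20:75,45:85].min(2)<110)
rep('slot',rect(sl),58)
E
```

```text
cover [268.  184.5] [547.9 -11.9  58. ] [(130.3, 7.8), (94.2, -80.1)]
slot [279.  192.5] [563.  -18.8  58. ] [(12.7, 7.8), (19.6, -82.0)]
```

Request:
{"api": "move_arm", "payload": {
  "increments": [
    [28.1,-3.2,0,0,0,18.8],
    [28.1,-3.2,0,0,0,18.8],
    [28.1,-3.2,0,0,0,18.8],
    [28.1,-3.2,0,0,0,18.8],
    [28.1,-3.2,0,0,0,18.8],
    [28.1,-3.2,0,0,0,18.8],
    [28.1,-3.2,0,0,0,18.8],
    [28.1,-3.2,0,0,0,18.8],
    [28.1,-3.2,0,0,0,18.8]
  ]
}}

```text
clock: 2.75
eef_pos: [492.6, 271.3, 300.1]
tool_rot: [3.141, 0.002, 1.378]
force: [0.6, -0.6, -0.2]
width: 85.0
```

```bash
python3 - <<'E'
from h import *
s=ctrl.read_state(); np.save('s2.npy',s,allow_pickle=True); save('wrist','pics/w2.png')
print(s['clock'],s['eef_pos'],np.degrees(s['tool_rot']))
E
```

```text
2.75 [492.57576831 271.2579487  300.07197335] [1.79971150e+02 9.32060442e-02 7.89587735e+01]
```

View pics/w2.png

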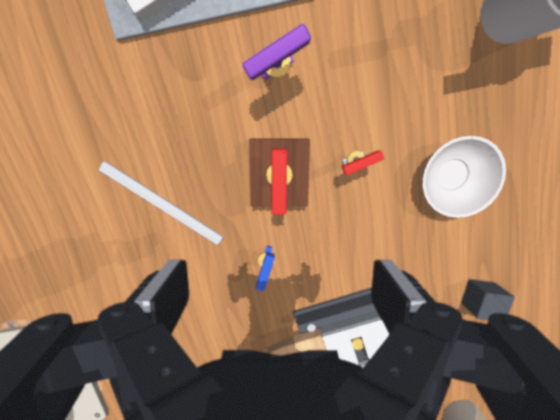

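Wrist view 2: the red key in its stand has its handle at (279,182), aligned with the image vertical. The small red look-alike at (362,160) is well clear.

```bash
python3 - <<'E'
from h import *
def rect(m,o):
    k,l,st,ce=cv2.connectedComponentsWithStats(m.astype(np.uint8)); i=1+st[1:,4].argmax()
    cn=cv2.findContours((l==i).astype(np.uint8),cv2.RETR_EXTERNAL,cv2.CHAIN_APPROX_NONE)[0][0]
    r=cv2.minAreaRect(cn.astype(np.float32)); return cv2.boxPoints(r)+o
def rep(n,q,z):
    W=np.array([ray(c,P,*p,z) for p in q]); e=W[1]-W[0],W[2]-W[1]
    print(n,q.mean(0),W.mean(0).round(1),[(round(float(np.linalg.norm(v)),1),round(float(np.degrees(np.arctan2(v[1],v[0]))),1)) for v in e])
s=np.load('s1.npy',allow_pickle=True).item(); c,P=cam('wrist',s)
im=cv2.imread('pics/w1.png').astype(int)
sat=im.max(2)-im.min(2)
o=(246,145);cov=(im[145:222,238:320].min(2)>170)&(sat[145:222,238:320]<35)
rep('cover',rect(cov,(238,145)),58)
r=im[156:210,262:296]; rep('slot',rect(r.min(2)<120,(262,156)),58)
s=np.load('s2.npy',allow_pickle=True).item(); c,P=cam('wrist',s)
im=cv2.imread('pics/w2.png').astype(int); x=im[140:230,250:320]
rep('key',rect((x[...,2]>120)&(x[...,1]<70)&(x[...,0]<70),(250,140)),98)
print(proj(c,P,[[492,273,98]]), go(492,273,69,78.5,s))
# stand
rep('stand',rect((x[...,2]<125)|((x[...,1]<70)),(250,140)),32)
E
```

```text
cover [280.  184.5] [563.5  -9.7  58. ] [(95.9, 7.8), (94.2, -80.2)]
slot [278.5 181.5] [560.9  -5.   58. ] [(13.7, 7.8), (47.4, -82.0)]
key [278.5 198.5] [488.4 255.9  98. ] [(17.1, -11.0), (34.4, -100.7)]
[[278.68436053 183.78527887]] [0.2, -0.1, 23.11, 0.03, 0.09, 0.46]
stand [285.04525042 173.45022202] [500.3 271.5  32. ] [(35.3, -8.4), (91.2, -97.4)]
```

```bash
python3 - <<'E'
from h import *
s=np.load('s2.npy',allow_pickle=True).item(); c,P=cam('wrist',s)
im=cv2.imread('pics/w2.png').astype(int); x=im[135:235,255:305]
m=(x[...,2]-np.maximum(x[...,1],x[...,0])>90)
v,u=np.nonzero(m); u=u+255;v=v+135
print(u.min(),u.max(),v.min(),v.max()); 
for r in range(v.min(),v.max()+1,8): print(r,u[v==r].min(),u[v==r].max(), im[r,279])
for p in((279,148),(279,182),(279,214),(u.mean(),v.mean())): print(p,ray(c,P,*p,98).round(1))
print(proj(c,P,[[492,273,98]]))
E
```

```text
271 287 148 214
148 275 284 [ 53  64 159]
156 271 287 [ 72  76 242]
164 271 286 [ 70  73 242]
172 272 286 [ 70  74 242]
180 272 286 [ 68  71 241]
188 271 286 [ 69  73 241]
196 271 286 [ 68  71 241]
204 271 286 [ 66  70 240]
212 272 286 [ 65  68 237]
(279, 148) [500.  312.2  98. ]
(279, 182) [492.7 274.9  98. ]
(279, 214) [485.5 237.8  98. ]
(np.float64(278.8019138755981), np.float64(180.7578947368421)) [492.8 276.4  98. ]
[[278.68436053 183.78527887]]
```

Request:
{"api": "move_arm", "payload": {
  "increments": [
    [0.3,-0.05,5,0,0,0],
    [0.3,-0.05,10,0,0,0],
    [0.3,-0.05,15,0,0,0],
    [0.3,-0.05,19,0,0,0],
    [0.3,-0.05,21.5,0,0,0],
    [0.3,-0.05,23.1,0,0,0],
    [0.3,-0.05,23.1,0,0,0],
    [0.3,-0.05,23.1,0,0,0]
  ],
  "grip": 0.2
}}

```text
clock: 3.6
eef_pos: [492.4, 275.7, 69.6]
tool_rot: [3.141, 0.0, 1.38]
force: [0.6, 0.6, 0.3]
width: 51.1
```

Request:
{"api": "move_arm", "payload": {
  "increments": [
    [0,0,0,0,0,0],
    [0,0,0,0,0,0],
    [0,0,0,0,0,0],
    [0,0,0,0,0,0],
    [0,0,0,0,0,0],
    [0,0,0,0,0,0]
  ],
  "grip": -1
}}

```text
clock: 4.2
eef_pos: [492.6, 277.0, 70.7]
tool_rot: [3.139, -0.001, 1.382]
force: [0.2, -1.7, 6.6]
width: 17.3
```

Request:
{"api": "move_arm", "payload": {
  "increments": [
    [0,0,-1,0,0,0],
    [0,0,-2.5,0,0,0],
    [0,0,-4,0,0,0],
    [0,0,-6,0,0,0],
    [0,0,-9,0,0,0],
    [0,0,-13,0,0,0],
    [0,0,-16,0,0,0],
    [0,0,-16,0,0,0]
  ]
}}

```text
clock: 5.0
eef_pos: [493.5, 278.5, 234.1]
tool_rot: [3.135, -0.006, 1.382]
force: [0.2, 0.5, -2.4]
width: 17.1
```

```bash
python3 - <<'E'
from h import *
s=[ctrl.read_state() for _ in range(3)]
for q in s: print(q['eef_pos'],np.degrees(q['tool_rot']),q['width'],q['force'])
s=s[-1]
a=save('wrist','pics/w3.png');b=save('side','pics/s3.png');d=save('scene','pics/c3.png')
f=lambda i,x,y,w,h:cv2.resize(i[y:y+h,x:x+w],(400,300),interpolation=cv2.INTER_CUBIC)
cs=[]
X=s['eef_pos']+[0,0,-30]
for n,i in(('side',b),('scene',d)):
    c,P=cam(n); u,v=proj(c,P,[X])[0]; cs.append(f(i,int(u)-60,int(v)-45,120,90))
cv2.imwrite('pics/m3.png',np.vstack([np.hstack(cs),np.hstack([cv2.resize(a,(400,300)),f(b,240,180,80,60)])])[:,:,::-1])
print(go(562,-1.5,230,98,s))
E
```

```text
[493.4869206  278.49331896 234.06524409] [179.63866514  -0.34010499  79.20460445] 17.0865893318961 [ 0.23757149  0.51246941 -2.35790236]
[493.4869206  278.49331896 234.06524409] [179.63866514  -0.34010499  79.20460445] 17.0865893318961 [ 0.23757149  0.51246941 -2.35790236]
[493.4869206  278.49331896 234.06524409] [179.63866514  -0.34010499  79.20460445] 17.0865893318961 [ 0.23757149  0.51246941 -2.35790236]
[-26.22, 11.97, 0.33, 0.41, -0.28, -18.8]
```

View pics/m3.png

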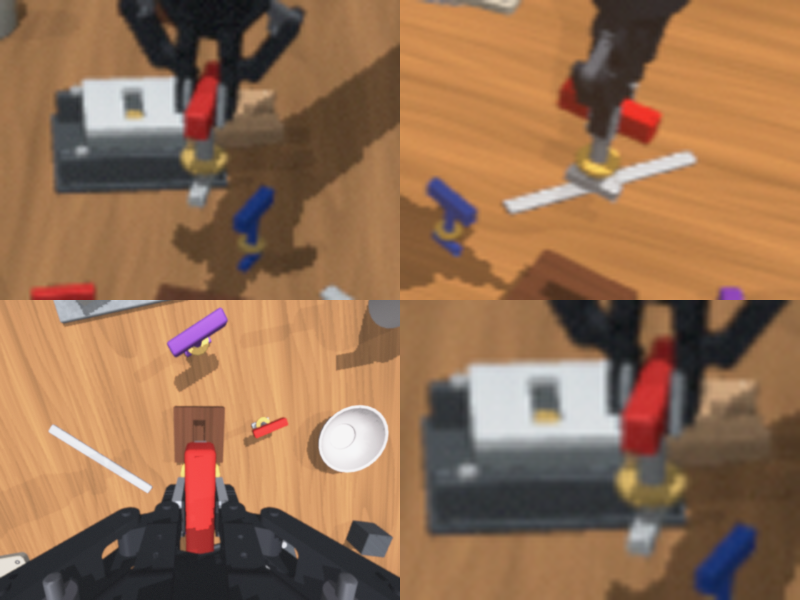

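Side, scene and wrist crops show the key held upright and centred, with its head clear of the stand. I'll check the grip offset in the wrist view and then move over the slot.

```bash
python3 - <<'E'
from h import *
s=ctrl.read_state(); print(s['eef_pos'],np.degrees(s['tool_rot']))
im=cv2.imread('pics/w3.png').astype(int)
m=(im[...,2]-np.maximum(im[...,1],im[...,0])>90); m[:, :230]=0;m[:,330:]=0; 
v,u=np.nonzero(m)
for r in range(180,380,6):
    k=u[v==r]
    if len(k): print(r,k.min(),k.max(),im[r,280])
c=eyes.calibration('wrist');P=np.array(c['tool_from_camera'])
for p in((280,200),(280,205),(280,210)): print(ray(c,P,*p,-30).round(1),ray(c,P,*p,-8).round(1))
print(go(562,-1.5,200,98,s))
E
```

```text
[490.71860113 276.06118923 228.71550259] [-1.79933057e+02  8.07124087e-02  7.92010961e+01]
204 262 298 [ 43  45 165]
210 260 300 [ 57  60 221]
216 258 302 [ 70  72 243]
222 258 301 [ 71  75 244]
228 259 301 [ 73  76 244]
234 259 301 [ 72  76 244]
240 259 300 [ 73  75 244]
246 259 300 [ 73  76 244]
252 259 300 [ 73  76 244]
258 259 300 [ 73  76 244]
264 259 301 [ 73  76 245]
270 260 300 [ 73  75 244]
276 260 300 [ 74  77 244]
282 260 300 [ 72  74 242]
288 260 300 [ 69  72 241]
294 260 299 [ 70  73 241]
300 260 299 [ 69  73 241]
306 260 298 [ 71  74 241]
312 260 298 [ 70  73 241]
318 260 298 [ 70  74 241]
324 261 297 [ 47  49 169]
330 261 297 [ 48  50 170]
336 261 297 [ 46  48 168]
342 261 297 [ 45  48 168]
348 261 297 [ 46  48 169]
[ 39.5   0.3 -30. ] [34.1  0.3 -8. ]
[ 37.5   0.3 -30. ] [31.8  0.3 -8. ]
[ 35.6   0.3 -30. ] [29.4  0.3 -8. ]
[-25.92, 12.21, 2.89, -0.08, 0.07, -18.8]
```

Request:
{"api": "move_arm", "payload": {
  "increments": [
    [-25.9,12.2,2.9,0,0,-18.8],
    [-25.9,12.2,2.9,0,0,-18.8],
    [-25.9,12.2,2.9,0,0,-18.8],
    [-25.9,12.2,2.9,0,0,-18.8],
    [-25.9,12.2,2.9,0,0,-18.8],
    [-25.9,12.2,2.9,0,0,-18.8],
    [-25.9,12.2,2.9,0,0,-18.8],
    [-25.9,12.2,2.9,0,0,-18.8],
    [-25.9,12.2,2.9,0,0,-18.8],
    [-25.9,12.2,2.9,0,0,-18.8]
  ]
}}

```text
clock: 6.15
eef_pos: [562.3, 1.5, 200.0]
tool_rot: [-3.141, -0.001, 1.713]
force: [-0.1, -0.2, -2.2]
width: 16.9
```

```bash
python3 - <<'E'
from h import *
c=eyes.calibration('wrist');P=np.array(c['tool_from_camera'])
for p in((280,211),(280,213),(279,320),(279,322)): print(ray(c,P,*p,-30).round(1))
a=save('wrist','pics/w4.png')
for _ in range(2): eyes.get_image('wrist')
s=ctrl.read_state(); print(s['clock'],s['eef_pos'],np.degrees(s['tool_rot']),s['force'])
print(go(562,-1.5,155,98,s))
E
```

```text
[ 35.2  -0.1 -30. ]
[ 34.4  -0.1 -30. ]
[-13.   -0.5 -30. ]
[-14.   -0.5 -30. ]
6.3 [562.67912408   0.66556482 200.36325233] [-1.79999853e+02 -1.13090193e-02  9.81164418e+01] [ 0.10795174 -0.51689336 -2.63883294]
[-0.21, -0.1, 4.54, -0.0, -0.01, 0.12]
```

Request:
{"api": "move_arm", "payload": {
  "increments": [
    [0,-0.07,3,0,0,0],
    [0,-0.07,5,0,0,0],
    [0,-0.07,5.5,0,0,0],
    [0,-0.07,5.5,0,0,0],
    [0,-0.07,5.5,0,0,0]
  ]
}}

```text
clock: 6.8
eef_pos: [563.0, -0.2, 146.3]
tool_rot: [3.14, 0.0, 1.711]
force: [0.4, -0.4, -2.5]
width: 17.1
```

```bash
python3 - <<'E'
from h import *
b=save('side','pics/s5.png');d=save('scene','pics/c5.png')
s=ctrl.read_state(); print(s['clock'],s['eef_pos'],np.degrees(s['tool_rot']),s['force'])
f=lambda i,x,y:cv2.resize(i[y:y+90,x:x+60],(400,600),interpolation=cv2.INTER_CUBIC)
X=np.array([562,-2,70]); cs=[]
for n,i in(('side',b),('scene',d)):
    c,P=cam(n); u,v=proj(c,P,[X])[0]; x,y=int(u)-30,int(v)-50; print(n,x,y); cs.append(f(i,x,y))
cv2.imwrite('pics/m5.png',np.hstack(cs)[:,:,::-1])
E
```

```text
6.9 [ 5.63051870e+02 -3.80858456e-01  1.46466642e+02] [1.79871687e+02 1.13557710e-02 9.80059532e+01] [-0.49646438  0.22895805 -1.98160251]
side 238 146
scene 218 163
```

View pics/m5.png

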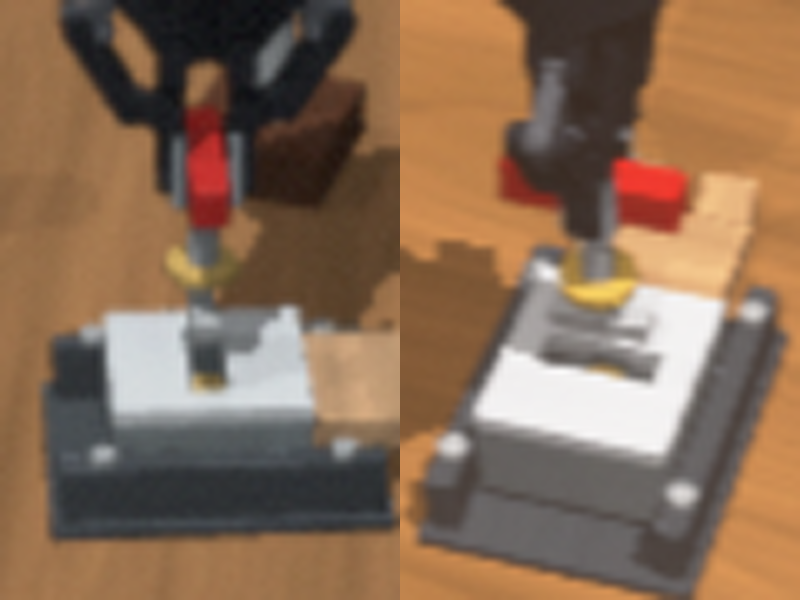

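Crops: the head sits just above the slot in both views (side: head ≈ (207,325), slot ≈ (208,350); scene: head ≈ (600,328), slot ≈ (600,360)). An overlay of the model outlines will quantify the offset.

```bash
python3 - <<'E'
from h import *
def box(cx,cy,z,lx,ly,yaw):
    a=np.radians(yaw); r=np.array([[np.cos(a),-np.sin(a)],[np.sin(a),np.cos(a)]])
    q=np.array([[-lx,-ly],[lx,-ly],[lx,ly],[-lx,ly]])/2@r.T+[cx,cy]; return np.c_[q,[z]*4]
tcp=np.array([563,-.4]); a=np.radians(98); k=tcp-3*np.array([np.cos(a),np.sin(a)]); print(k)
out=[]
for n,fn,x0,y0 in(('side','pics/s5.png',238,146),('scene','pics/c5.png',218,163)):
    c,P=cam(n); im=cv2.resize(cv2.imread(fn)[y0+35:y0+80,x0+5:x0+58],None,fx=7.5,fy=7.5*1.7 if 0 else 7.5,interpolation=cv2.INTER_CUBIC)
    for B,col in((box(562,-2,58,18,52,8),(0,255,0)),(box(*k,83,12,44,8),(255,0,255)),(box(562,-2,58,92,84,8),(255,128,0))):
        p=(proj(c,P,B)-[x0+5,y0+35]+.5)*7.5; cv2.polylines(im,[p.round().astype(int)],True,col,1)
    out.append(im)
cv2.imwrite('pics/o5.png',np.hstack(out))
E
```

```text
[563.4175193   -3.37080421]
```

View pics/o5.png

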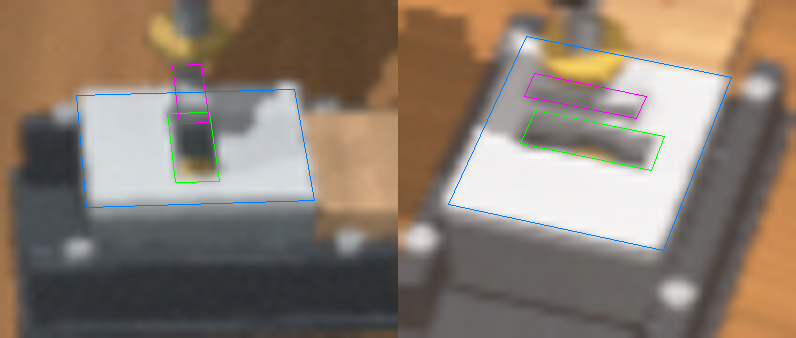

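The overlay agrees to about 1 mm: the head needs about −1 mm in x and +1 mm in y. I'll correct that and lower it with force checks.

Request:
{"api": "move_arm", "payload": {
  "increments": [
    [0.09,-0.09,0.5,0,0,0],
    [0.09,-0.09,1.2,0,0,0],
    [0.09,-0.09,1.8,0,0,0],
    [0.09,-0.09,2.2,0,0,0],
    [0.09,-0.09,2.5,0,0,0],
    [0.09,-0.09,2.8,0,0,0],
    [0.09,-0.09,3.0,0,0,0],
    [0.09,-0.09,3.0,0,0,0]
  ]
}}

```text
clock: 7.7
eef_pos: [561.0, 0.2, 115.1]
tool_rot: [-3.141, -0.0, 1.71]
force: [-0.1, -0.5, -2.7]
width: 16.9
```

Request:
{"api": "move_arm", "payload": {
  "increments": [
    [0,0,0.3,0,0,0],
    [0,0,0.6,0,0,0],
    [0,0,0.8,0,0,0],
    [0,0,0.9,0,0,0],
    [0,0,0.9,0,0,0]
  ]
}}

```text
clock: 8.2
eef_pos: [561.2, 0.2, 106.8]
tool_rot: [3.141, 0.0, 1.71]
force: [-1.1, -1.1, 4.8]
width: 16.9
```

Request:
{"api": "move_arm", "payload": {
  "increments": [
    [0,0,0.3,0,0,0],
    [0,0,0.5,0,0,0],
    [0,0,0.7,0,0,0],
    [0,0,0.9,0,0,0],
    [0,0,1.0,0,0,0],
    [0,0,1.0,0,0,0]
  ]
}}

```text
clock: 8.8
eef_pos: [561.3, 0.2, 97.5]
tool_rot: [3.141, 0.001, 1.71]
force: [-2.7, 0.1, 10.0]
width: 16.8
```

Request:
{"api": "move_arm", "payload": {
  "increments": [
    [0,0,0.1,0,0,0],
    [0,0,0.17,0,0,0],
    [0,0,0.22,0,0,0],
    [0,0,0.22,0,0,0]
  ]
}}

```text
clock: 9.2
eef_pos: [561.3, 0.2, 96.6]
tool_rot: [3.141, 0.001, 1.71]
force: [-5.8, -0.1, 20.4]
width: 16.9
```

Collar has landed on the cover (net ~23 N). Next is the quarter turn about the key's own axis, which sits 3 mm from the TCP.

Request:
{"api": "move_arm", "payload": {
  "increments": [
    [0,-0.05,-0.04,0,0,0],
    [0,-0.01,-0.04,0,0,7.5],
    [-0.01,0.03,-0.04,0,0,15],
    [-0.02,0.07,-0.04,0,0,22.5],
    [-0.04,0.1,-0.04,0,0,30],
    [-0.06,0.13,-0.04,0,0,37.5],
    [-0.09,0.16,-0.04,0,0,45],
    [-0.12,0.19,-0.04,0,0,52.5],
    [-0.15,0.21,-0.04,0,0,60],
    [-0.18,0.23,-0.04,0,0,67.5],
    [-0.22,0.24,-0.04,0,0,75],
    [-0.26,0.25,-0.04,0,0,82.5],
    [-0.3,0.25,-0.04,0,0,90],
    [-0.3,0.25,-0.04,0,0,90],
    [-0.3,0.25,-0.04,0,0,90]
  ]
}}

```text
clock: 10.7
eef_pos: [566.0, -2.6, 96.6]
tool_rot: [3.141, -0.004, 0.139]
force: [-0.9, -1.8, 12.6]
width: 16.9
```

```bash
python3 - <<'E'
from h import *
s=ctrl.read_state(); print(s['clock'],s['qpos'],s['eef_pos'],np.degrees(s['tool_rot']),s['force'],s['torque'])
E
```

```text
10.7 [-0.11423452  0.69388368  0.10694161  1.8787342  -0.12599976  0.57087676
 -1.35735826] [565.9958486   -2.57638426  96.63141493] [179.95197362  -0.25504647   7.99033346] [-0.89259826 -1.80858123 12.56502013] [-0.14191623  0.40510332 -0.02011029]
```

Request:
{"api": "move_arm", "payload": {
  "increments": [
    [0,0,-0.2,0,0,0],
    [0,0,-0.4,0,0,0],
    [0,0,-0.6,0,0,0],
    [0,0,-0.7,0,0,0],
    [0,0,-0.7,0,0,0]
  ]
}}

```text
clock: 11.2
eef_pos: [565.9, -2.6, 103.1]
tool_rot: [3.141, -0.004, 0.14]
force: [0.4, 0.2, 8.1]
width: 16.8
```

Request:
{"api": "move_arm", "payload": {
  "increments": [
    [0,0,-0.06,0,0,0],
    [0,0,-0.12,0,0,0],
    [0,0,-0.12,0,0,0]
  ]
}}

```text
clock: 11.5
eef_pos: [565.9, -2.6, 104.2]
tool_rot: [3.141, -0.004, 0.14]
force: [-0.6, -0.4, 7.8]
width: 17.1
```

Request:
{"api": "move_arm", "payload": {
  "increments": [
    [0,0,0,0,0,0],
    [0,0,0,0,0,0],
    [0,0,0,0,0,0],
    [0,0,0,0,0,0],
    [0,0,0,0,0,0]
  ],
  "grip": 0.2
}}

```text
clock: 12.0
eef_pos: [563.9, -2.4, 102.5]
tool_rot: [-3.142, 0.0, 0.14]
force: [-0.2, -0.1, 0.3]
width: 51.3
```

Request:
{"api": "move_arm", "payload": {
  "increments": [
    [0,0,-1,0,0,0],
    [0,0,-3,0,0,0],
    [0,0,-6,0,0,0],
    [0,0,-10,0,0,0],
    [0,0,-14,0,0,0],
    [0,0,-17,0,0,0],
    [0,0,-17,0,0,0],
    [0,0,-17,0,0,0]
  ]
}}

```text
clock: 12.8
eef_pos: [564.1, -2.5, 273.7]
tool_rot: [3.142, -0.002, 0.14]
force: [-0.3, 0.9, -0.5]
width: 51.1
```

```bash
python3 - <<'E'
from h import *
s=ctrl.read_state(); print(s['clock'],s['eef_pos'],np.degrees(s['tool_rot']),s['force'])
a=save('wrist','pics/w9.png');b=save('side','pics/s9.png');d=save('scene','pics/c9.png')
def box(cx,cy,z,lx,ly,yaw):
    t=np.radians(yaw); r=np.array([[np.cos(t),-np.sin(t)],[np.sin(t),np.cos(t)]])
    q=np.array([[-lx,-ly],[lx,-ly],[lx,ly],[-lx,ly]])/2@r.T+[cx,cy]; return np.c_[q,[z]*4]
out=[]
for n,im in(('wrist',a),('side',b),('scene',d)):
    c,P=cam(n,s); u,v=proj(c,P,[[562,-2.5,80]])[0]; x,y=int(u)-33,int(v)-50
    i=cv2.resize(im[y:y+100,x:x+66],None,fx=4*2/2,fy=4,interpolation=cv2.INTER_CUBIC)
    p=(proj(c,P,box(562,-2.5,132,18,76,98-0))-[x,y]+.5)*4*0
    p=(proj(c,P,box(562,-2.5,132,76,18,8))-[x,y]+.5)*4; cv2.polylines(i,[p.round().astype(int)],True,(0,255,0),1)
    out.append(i)
cv2.imwrite('pics/f9.png',np.hstack(out)[:,:,::-1])
E
```

```text
12.8 [564.10950422  -2.45211255 273.70664335] [ 1.79997759e+02 -9.76740198e-02  7.99827427e+00] [-0.28423083  0.8668286  -0.45485863]
```

View pics/f9.png

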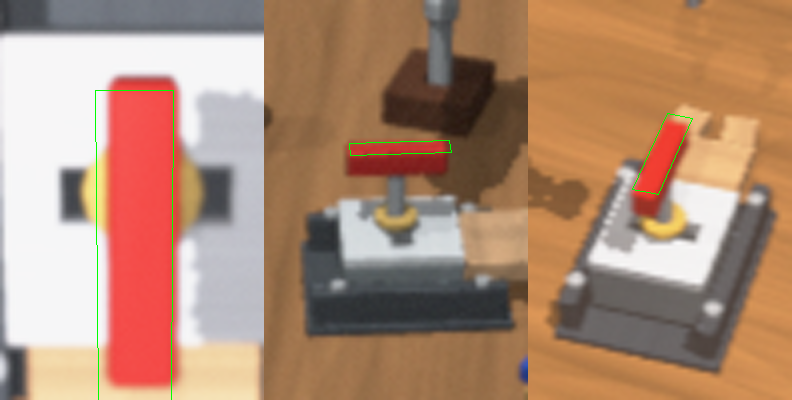

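The final views show the key upright with its handle square across the slot, the gripper clear, and the handle's top at the predicted locked height. I'm handing in.

```bash
python3 -c "
from h import *
print(ctrl.finish_job())"
```

```text
the job is handed in; nothing more can be done
None
```

The key is locked in the bench pin's mount and the job is handed in; no verdict was reported. It took about 13 s of the 54 s allowed.

**What I did:** I took the larger red T-head key out of its stand and found the slot with the cameras. I lowered the head lengthwise into the slot and met the plunger at about 7 N net. I then pressed until the collar landed on the cover (about 23 N net) and gave it a 90° turn. The spring lifted it about 7.5 mm, I let go, and withdrew upwards.

**Last checks:**
- **Position:** Before release the gripper height put the head's underside at about 40 mm in the mount frame, where 40 is the locked height. In the side view the handle's top matches that height.
- **Orientation:** The handle stands upright and square across the slot, at about 8.0° against an estimated mount angle of 7.8–8°.
- **Gripper:** It is open, about 170 mm above the release point, and its force reading is about zero.
- **Bystanders:** The arm met no unexpected contact on the way. I did not measure the bystanders' positions afterwards.

**What disagreed:**
- The three cameras differed by 3–5 mm on where the slot and key were; comparing head and slot in the same views settled it.
- The key was gripped about 3 mm off centre along its handle. I allowed for that in the turn.
- In the final wrist and scene views the handle lies a few millimetres off the predicted outline, within the cameras' calibration and model error.

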